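# Open the touch-latch tea chest on the buffet table

### The job

Open the tea chest, the wider of the two wooden boxes: with the fingertips press down its lid at the small steel disc so that the touch catch lets go and the lid springs ajar, then push the raised lid up and back from its front until it stays fully open. Leave the smaller square biscuit box shut and do not lift, push about or knock over anything else on the table.

Things in the scene. Friction and masses are not known exactly. Their poses are not given: they have to be found in the camera images.
- tea_chest: The tea chest: mid-brown wooden box, 140 deep (its x) x 220 wide (its y) x 93 high with the lid shut, fixed to the table; origin at the centre of its underside; -x is its front (robot side), +x its hinge side. Walls 8 thick, their top 75 above the table; the lid's underside is 83 above the table when shut (8 mm gap all round).
- tea_lid (a joint): Hinge of the tea chest's lid, rad: 0 = shut and level; negative = pushed below shut, hard stop at -0.06; positive = front edge swung up and back; fully open at 1.9 (hard stop), leaning back past upright. Once freed from its catch a spring plunger lifts it ajar to about 0.5, where it rests; from there it must be pushed. It falls back to ajar if left before upright (1.57) and stays open beyond.
- tea_press (a point): Centre of the steel disc (28 across, flat) on the lid's top face, 20 behind the middle of its front edge, 115 from the hinge line; moves with the lid. Pressing the lid down here with about 2 to 3 N frees the touch catch after about 4 mm (press it fully down: hard stop at 7 mm); the lid rises when the finger lets go. Once freed it does not catch again.
- tea_edge (a point): Middle of the lower front edge (underside) of the tea chest's lid, 135 from the hinge line; moves with the lid. The lid is a flat wooden panel 140 x 220 x 10, about 0.15 kg, without handle; pushing it open takes under 2 N here. A steel catch striker, 20 wide, hangs 30 below the underside near the left (+y) end of this edge, 80 from the middle: push clear of it.
- tea_hinge (a point): Middle of the tea lid's hinge line, which runs along the chest's y, 65 behind the chest's centre and 83 above the table, level with the underside of the shut lid.
- biscuit_box: The biscuit box, not to be opened: same wood, depth, height and kind of lid as the tea chest but only 130 wide (almost square); fixed; origin at the centre of its underside.
- biscuit_lid (a joint): Hinge of the biscuit box's lid, which has the same touch catch, rad: 0 = shut and level; negative = pushed below shut, hard stop at -0.06; positive = front edge swung up and back; fully open at 1.9 (hard stop), leaning back past upright. 
- sugar_jar: Loose glass jar with steel cap, 54 across, 85 high, between the two boxes; origin at the centre of its underside.
- mug: Loose white mug, 76 across, 85 high, handle on one side, on the robot's side of the boxes; origin at the centre of its underside.
- spoon: Loose steel spoon, 140 long, lying on the robot's side of the boxes; origin at the middle of its length, on the table.
- jam_jar: Loose amber jar with white cap, 66 across, 95 high, beyond the boxes; origin at the centre of its underside.
- tumbler: Loose empty drinking glass, 60 across, 80 high, beyond the boxes; origin at the centre of its underside.

How it is judged:
By the outcome, as a careful person would: the job done as asked, in the order asked, and still so for the second after the job is handed in, with the robot touching nothing.
It also fails if it takes over 48 s, if anything falls off the work surface, if the arm or the gripper's body presses on something with over 40 N, if the wrist force passes 120 N, or if a joint passes its speed limit or range.

### The arm

A 6-joint arm with a two-finger parallel gripper is mounted at the origin on the work surface. World frame = base frame: x ahead of the robot, y to its left, z up, the work surface at z = 0. Lengths are in mm, angles in rad, forces in N, time in s.
With the tool pointing down it reaches from about 375 to 975 mm from the base axis. Payload 3.8 kg.
Tool frame: the origin (TCP) lies between the finger pads; the fingertips stand 8 mm ahead of it and the grasp point (between the pads) lies 11 mm behind it; z points along the fingers, y is the direction in which the jaws open and shut (so a half turn about z gives the same grasp; the last joint's range is limited). The gripper opens to 88 mm and grips with 3 to 60 N. Pads are 18 mm wide; open, the fingers measure 123 mm over their backs; the gripper's body (75 mm by 187 mm) begins 45 mm behind the grasp point.
Start: joints at [1.066, 0.264, 1.604, -0, 1.274, -0.037], TCP at [304.371, 602.476, 246.706] pointing down, gripper open.
Joint ranges: [-2.63, 2.63], [-0.94, 2.18], [0.31, 2.57], [-1.31, 4.45], [0, 2.66], [-2.55, 2.55]. Speed limits (rad/s): [2.57, 2.57, 3.14, 3.14, 3.14, 3.14].

### API

Orientations are given as a rotation vector (axis times angle).
In Python, from plant import manip, optics, workorder, models gives the robot as it stands.
- The arm moves only by the tool play_rows, never from a script. Its argument "plan" is one flat list of numbers, 7 for each row, row after row: the turn, a rotation vector about the tool's x, y, z in units of 5 degrees (1.0 is 5 degrees), then the shift along the tool's x, y, z in units of 25 mm (1.0 is 25 mm), then the opening, from 0 (shut) to 1 (fully open). In form: [wx, wy, wz, x, y, z, jaw, wx, wy, wz, x, y, z, jaw, ...]. A call has exactly 5 rows; each row is the pose to reach, as a shift and turn from the pose commanded when the call began, along the tool's axes at that moment; what a row does not reach only later rows make up. A row lasts 1/12 s, in which the tool goes at most 41.7 mm and 7.16 degrees, less where a joint would pass 70% of its speed; a pose out of reach is approached as far as the arm can. A call with a gripper value outside its range is refused whole. The fingers move at their own pace and stop on an object; "newtons" is the grip in N (left out, the last holds). Time passes only in rows, so rows that repeat a pose let the fingers close, or fill a call up. It gives the time, the measured TCP pose, the force and the opening at its end, in the units of the state.
- manip.state(): the state, without advancing time (a new reading comes with each control period).
- optics.read_camera(name): name is "side" or "top"; returns the picture (400x640x3 uint8, blue, green, red); there is no depth.
- optics.camera_info(name): a dict with "fx", "fy", "cx", "cy" (pixels), "k1" (the pictures are not rectified: a ray, as slopes to the right and down, at radius r is drawn at 1 + k1 r^2 times it, then the intrinsics apply), "cam_to_world" (4x4, takes a point from camera to world coordinates). Camera axes: x right, y down, z forward; pixel columns grow to the right and rows downward; lengths in mm; the calibration is good to about 2 mm. A picture is of the moment at which its call begins. camera_info takes no time and is no camera call.
- workorder.close_job(): hands the job in, once; it reports no verdict.
Trained networks look in the newest picture that a camera, given by its name, has taken for a name from the list of things; names that differ only in an ending like _2 or _b are one class to them, and where a whole thing is asked for, a point or a joint stands for the part that bears it (a point fixed in the world has none). Each returns a list of dicts, best first, with "conf" (0 to 1); they miss things now and then, are a little off and sometimes report something else, mostly with a low value. They report only what shows in the picture. A call takes as long as a camera call.
- models.recognise(camera, query): "uv" ([column, row] in pixels, amid what is visible of it).
- models.trace(camera, query): "pixels" (400x640 bool, what is visible of it) and "uv" ([column, row] in pixels, amid what is visible of it).
The state is a dict: "clock": time; "joints": joint angles; "joint_velocities": joint speeds; "tau": joint torques, N m; "tcp_pos": TCP position; "orientation": TCP orientation; "contact_force": force on the tool from outside, world axes, zero at the start; "ft_torque": the same for the moment, N m; "width": finger opening in mm.
Only numpy, scipy, OpenCV 4.12 (cv2) and the standard library are available. Lean on these libraries where they do the work, as an engineer would, in place of code of your own. Each camera call takes 0.05 s, during which the arm holds its last target. There are 200 camera calls.

## Working session

There is one attempt and no reset: what is moved stays moved. The work goes in short steps, Python scripts to look and compute and a tool call to move; the robot and the scene stay as the last step left them, time stands still between calls to the robot, and variables do not carry over. Pictures are saved under pics/ and viewed, about 8 in all and at most 12, crops included, and the job is handed in when it is done.

Besides the shell and the picture viewer there is one more tool, called after ">>>" by a JSON object that holds its "fn" and its "kwargs", one argument or row to a line. play_rows: Moves the arm, as the interface text tells. Its arguments: {"type":"object","properties":{"plan":{"type":"array"},"newtons":{"type":"number"}},"required":["plan"]}

```bash
mkdir -p pics
cat > h.py <<'E'
import numpy as np,cv2
from plant import manip,optics,workorder,models
def ray(cam,uv):
    c=optics.camera_info(cam);d=np.array([(uv[0]-c["cx"])/c["fx"],(uv[1]-c["cy"])/c["fy"]]);p=d.copy()
    for _ in range(20):p=d/(1+c["k1"]*(p@p))
    T=np.array(c["cam_to_world"]);return T[:3,3],T[:3,:3]@np.r_[p,1]
def onz(cam,uv,z):
    o,d=ray(cam,uv);return o+d*(z-o[2])/d[2]
def proj(cam,P):
    c=optics.camera_info(cam);T=np.array(c["cam_to_world"]);q=T[:3,:3].T@(np.array(P)-T[:3,3]);p=q[:2]/q[2];p=p*(1+c["k1"]*(p@p))
    return np.array([p[0]*c["fx"]+c["cx"],p[1]*c["fy"]+c["cy"]])
E
python3 - <<'E'
from h import *
np.set_printoptions(precision=1,suppress=True)
for c in("top","side"):
    cv2.imwrite(f"pics/{c}0.png",optics.read_camera(c))
    print(c,np.array(optics.camera_info(c)["cam_to_world"]).tolist())
    for q in("tea_press","tea_edge","tea_hinge","tea_chest","tea_lid","biscuit_box","sugar_jar","mug","jam_jar","tumbler","spoon"):
        r=models.recognise(c,q);z=93 if q in("tea_press","tea_lid") else 83 if q[:3]=="tea" else 40
        print(q,[(np.round(x["uv"],1),round(x["conf"],2),onz(c,x["uv"],z)) for x in r[:2]])
    for q in ("tea_lid",):
        r=models.trace(c,q)
        if r:
            m=r[0]["pixels"].astype(np.uint8);cs=max(cv2.findContours(m,0,2)[0],key=cv2.contourArea)
            ap=cv2.approxPolyDP(cs,5,True)[:,0];print(q,[(p,onz(c,p,93)) for p in ap])
print(manip.state())
E
```

```text
top [[-0.018635055307494174, -0.9928821691510351, 0.11763389348152332, 402.7480890977622], [-0.9998260621237978, 0.01841598744557816, -0.0029490514447835033, -5.016837072275407], [0.0007617162899044418, -0.11766838822869996, -0.9930526522798043, 1056.1777993716876], [0.0, 0.0, 0.0, 1.0]]
tea_press [(array([216.5, 207.4]), 0.66, array([497.6, 251.3,  93. ])), (array([338. , 123.4]), 0.16, array([697.5, -42.6,  93. ]))]
tea_edge [(array([217.2, 207.3]), 0.82, array([498.8, 252.3,  83. ]))]
tea_hinge [(array([220. , 207.2]), 0.81, array([498.9, 245.4,  83. ])), (array([379.5, 286.4]), 0.26, array([ 304.8, -131.9,   83. ]))]
tea_chest [(array([218.2, 204.8]), 0.6, array([504.8, 249.9,  83. ]))]
tea_lid [(array([218.3, 206.4]), 0.73, array([499.9, 247. ,  93. ]))]
biscuit_box [(array([425.5, 174.4]), 0.67, array([ 577.1, -263.7,   40. ])), (array([320.6, 253.5]), 0.43, array([383.9,   5.7,  40. ]))]
sugar_jar [(array([322.3, 195.8]), 0.77, array([527.2,  -1. ,  40. ]))]
mug [(array([319., 255.]), 0.88, array([380.3,   9.7,  40. ]))]
jam_jar [(array([339.4, 124.1]), 0.61, array([711.7, -48
[... 1487 characters left out ...]
9.7, 312.3]), 0.93, array([ 304.2, -166.3,   40. ]))]
tea_lid [(array([216, 139], dtype=int32), array([424.5, 344.3,  93. ])), (array([251, 180], dtype=int32), array([434.5, 121. ,  93. ])), (array([305, 165], dtype=int32), array([568.3, 128.6,  93. ])), (array([265, 128], dtype=int32), array([560.9, 352.8,  93. ]))]
{'clock': 1.3, 'joints': array([ 1.1,  0.3,  1.6, -0. ,  1.3, -0. ]), 'joint_velocities': array([-0., -0.,  0.,  0.,  0., -0.]), 'tau': array([  0. , -50.2, -35.7,   0.1,   0. ,   0. ]), 'tcp_pos': array([304.4, 602.5, 246.7]), 'orientation': array([-0.7, -3.1,  0. ]), 'contact_force': array([ 0.6,  0. , -0.7]), 'ft_torque': array([-0.1, -0. , -0.1]), 'width': 88.04718941524037}
```

View pics/top0.png

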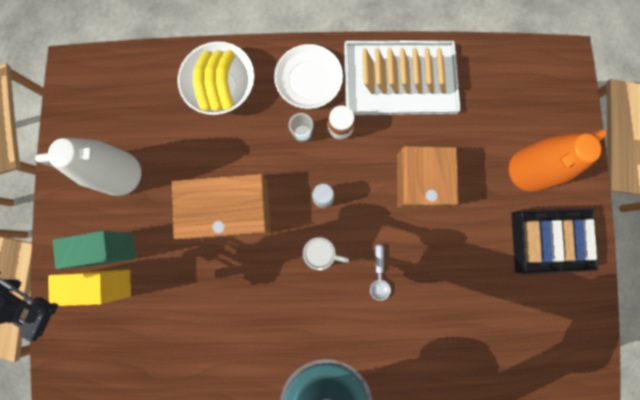

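View pics/side0.png

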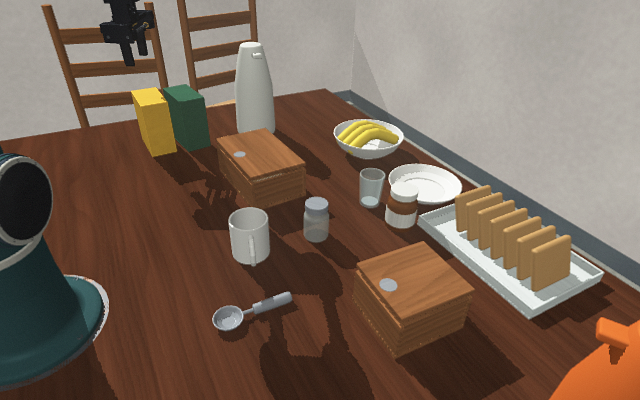

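The top view shows the tea chest at about (172–268, 175–238) with its disc at (218, 228). The biscuit box disc is at (432, 195). The side view shows the tea disc at (240, 154). The yellow and green boxes stand close to the start pose, so I'll rise first.

```bash
cat >> h.py <<'E'
from scipy.spatial.transform import Rotation as R
np.set_printoptions(precision=2,suppress=True)
def frame(pitch,yaw):  # pitch 0=down, 90=horizontal pointing along yaw; y axis = left of yaw (x=-fwd when down)
    return R.from_euler('z',yaw,degrees=True)*R.from_matrix(np.diag([-1,1,-1.]))*R.from_euler('y',-pitch,degrees=True)
def go(pos,pitch,yaw,tip=True):
    s=manip.state();T=frame(pitch,yaw);p=np.array(pos,float)
    if tip:p=p-8*T.apply([0,0,1])
    R0=R.from_rotvec(s["orientation"])
    print("turn",(R0.inv()*T).as_rotvec(degrees=True)/5,"shift",R0.inv().apply(p-s["tcp_pos"])/25,"tcp target",p)
def st():
    s=manip.state();R0=R.from_rotvec(s["orientation"])
    print({k:np.round(s[k],3) for k in("clock","joints","tcp_pos","contact_force","width")},"tip",s["tcp_pos"]+8*R0.apply([0,0,1]),"z",R0.apply([0,0,1]))
E
python3 - <<'E'
from h import *
def near(c,g):
    I=optics.read_camera(c);x,y=int(g[0]),int(g[1]);w=I[y-12:y+13,x-16:x+17].astype(int)
    m=(w[...,2]-w[...,0]<25)&(w.sum(2)>300);ys,xs=np.nonzero(m);return (xs.mean()+x-16,ys.mean()+y-12,m.sum())
for c,g in(("top",(218,228)),("side",(240,154))):
    p=near(c,g);print(c,p,onz(c,p[:2],93))
yaw=.04;c,s=np.cos(yaw),np.sin(yaw)
# lid corners fit (top) for z=93
print("centre",np.mean([[571.2,144.6],[563.5,356.8],[428.5,353.7],[437.5,139.9]],0))
st();go((304.4,602.5,320),0,2,False);go((452,248,150),0,2)
E
```

```text
top (np.float64(217.9157894736842), np.float64(226.73684210526315), np.int64(95)) [451.51 247.44  93.  ]
side (np.float64(239.0408163265306), np.float64(153.91836734693877), np.int64(49)) [450.49 244.02  93.  ]
centre [500.18 248.75]
{'clock': np.float64(1.4), 'joints': array([ 1.07,  0.26,  1.6 ,  0.  ,  1.27, -0.04]), 'tcp_pos': array([304.33, 602.48, 246.68]), 'contact_force': array([-0.59,  0.38,  0.1 ]), 'width': np.float64(88.347)} tip [304.33 602.48 238.68] z [-0. -0. -1.]
turn [-0.   -0.   -5.76] shift [-0.    0.   -2.93] tcp target [304.4 602.5 320. ]
turn [-0.   -0.   -5.76] shift [-11.67  -9.99   3.55] tcp target [452. 248. 158.]
```

>>> {"fn": "play_rows", "kwargs": {
  "plan": [0,0,0,0,0,-1.6,0,0,0,-1.2,-1,-0.8,-2.8,0,0,0,-2.4,-2.1,-1.7,-2.8,0,0,0,-3.6,-3.2,-2.6,-2.8,0,0,0,-4.8,-4.3,-3.5,-2.8,0]
}}

```text
clock: 1.82
tcp_pos: [361.4, 475.1, 318.0]
orientation: [0.067, 3.139, 0.003]
contact_force: [0.0, -0.1, 0.7]
width: 56.9
```

```bash
python3 -c "
from h import *
st();go((451,246,150),0,2)"
```

```text
{'clock': np.float64(1.817), 'joints': array([ 0.88,  0.08,  1.69, -0.  ,  1.37, -0.65]), 'tcp_pos': array([361.4 , 475.14, 318.02]), 'contact_force': array([ 0.03, -0.09,  0.68]), 'width': np.float64(56.942)} tip [361.42 475.16 310.03] z [ 0.  0. -1.]
turn [ 0.02  0.02 -0.89] shift [-3.96 -9.02  6.39] tcp target [451. 246. 158.]
```

>>> {"fn": "play_rows", "kwargs": {
  "plan": [0,0,0,-0.5,-1.2,0,0,0,0,-0.5,-1.1,-2.4,0,0,0,0,-0.9,-1.7,-3.6,0,0,0,0,-0.9,-2.2,-4.8,1,0,0,0,-0.9,-2.8,-6,2,0]
}}

```text
clock: 2.23
tcp_pos: [424.8, 322.2, 268.7]
orientation: [-0.047, 3.137, 0.005]
contact_force: [1.0, -0.1, -0.9]
width: 23.7
```

```bash
python3 -c "
from h import *
st();go((451,246,130),0,2)"
```

```text
{'clock': np.float64(2.233), 'joints': array([ 0.6 , -0.02,  1.88,  0.  ,  1.28, -1.  ]), 'tcp_pos': array([424.81, 322.19, 268.71]), 'contact_force': array([ 0.98, -0.14, -0.92]), 'width': np.float64(23.665)} tip [424.84 322.21 260.71] z [ 0.  0. -1.]
turn [ 0.04  0.05 -0.06] shift [-0.93 -3.09  5.22] tcp target [451. 246. 138.]
```

>>> {"fn": "play_rows", "kwargs": {
  "plan": [0,0,0,-0.4,-1.2,0.6,0,0,0,0,-0.7,-2.3,1.6,0,0,0,0,-0.9,-3.05,2.8,0,0,0,0,-0.9,-3.05,4.2,0,0,0,0,-0.9,-3.05,5.2,0]
}}

```text
clock: 2.65
tcp_pos: [447.7, 245.4, 134.6]
orientation: [0.042, -3.14, 0.001]
contact_force: [-0.5, 0.0, 0.1]
width: 0.6
```

>>> {"fn": "play_rows", "kwargs": {
  "plan": [0,0,0,0,0,0,0,0,0,0,0,0,0,0,0,0,0,0,0,0,0,0,0,0,0,0,0,0,0,0,0,0,0,0,0]
}}

```text
clock: 3.07
tcp_pos: [449.7, 248.3, 139.2]
orientation: [-0.047, 3.137, 0.003]
contact_force: [-0.8, 0.5, 0.6]
width: 0.5
```

```bash
python3 -c "
from h import *
a=optics.read_camera('top')[120:320,80:360];b=optics.read_camera('side')[60:260,120:400]
cv2.imwrite('pics/p1.png',cv2.resize(np.vstack([a,b]),None,fx=1.45,fy=1.45,interpolation=2))
st();go((451,246,100),0,2)"
```

```text
{'clock': np.float64(3.167), 'joints': array([ 0.46,  0.05,  2.06,  0.  ,  1.03, -1.15]), 'tcp_pos': array([449.14, 248.04, 138.56]), 'contact_force': array([-0.28,  1.2 , -0.82]), 'width': np.float64(0.257)} tip [449.16 248.05 130.56] z [ 0.  0. -1.]
turn [ 0.01  0.03 -0.05] shift [-0.07 -0.09  1.22] tcp target [451. 246. 108.]
```

View pics/p1.png

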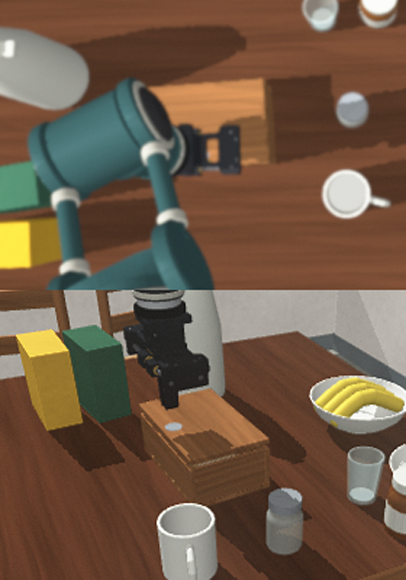

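The picture shows the closed fingertips just above the disc, with the lid still shut. Next I'll press down slowly.

>>> {"fn": "play_rows", "kwargs": {
  "plan": [0,0,0,-0.05,-0.05,0.6,0,0,0,0,-0.05,-0.05,1.1,0,0,0,0,-0.05,-0.05,1.3,0,0,0,0,-0.05,-0.05,1.4,0,0,0,0,-0.05,-0.05,1.5,0]
}}

```text
clock: 3.58
tcp_pos: [449.3, 246.1, 99.6]
orientation: [0.047, -3.141, 0.0]
contact_force: [-3.1, -0.7, 3.1]
width: 0.1
```

>>> {"fn": "play_rows", "kwargs": {
  "plan": [0,0,0,0,0,0.1,0,0,0,0,0,0,0.15,0,0,0,0,0,0,0.2,0,0,0,0,0,0,0.25,0,0,0,0,0,0,0.25,0]
}}

```text
clock: 4.0
tcp_pos: [449.6, 246.2, 94.6]
orientation: [0.047, -3.141, -0.0]
contact_force: [-5.6, -2.2, 10.9]
width: 0.5
```

```bash
python3 -c "
from h import *
st()"
```

```text
{'clock': np.float64(4.0), 'joints': array([ 0.45,  0.11,  2.09,  0.  ,  0.94, -1.15]), 'tcp_pos': array([449.57, 246.23,  94.62]), 'contact_force': array([-5.62, -2.16, 10.86]), 'width': np.float64(0.465)} tip [449.57 246.23  86.62] z [-0.  0. -1.]
```

It is at the hard stop (10.9 N, about 6.5 mm down), so I'll retreat up and then back.

>>> {"fn": "play_rows", "kwargs": {
  "plan": [0,0,0,0,0,-0.6,0,0,0,0,0,0,-1.8,0,0,0,0,0.5,0,-3,0,0,0,0,1,0,-4.2,0,0,0,0,1.5,0,-5.2,0]
}}

```text
clock: 4.42
tcp_pos: [412.7, 245.3, 225.4]
orientation: [-0.046, 3.138, 0.002]
contact_force: [0.1, 1.1, -0.3]
width: 0.3
```

```bash
python3 -c "
from h import *
b=optics.read_camera('side')[60:260,120:400]
cv2.imwrite('pics/p2.png',cv2.resize(b,None,fx=2,fy=2,interpolation=2))
st();go((385,235,170),65,10)"
```

```text
{'clock': np.float64(4.467), 'joints': array([ 0.49, -0.1 ,  2.03,  0.  ,  1.21, -1.11]), 'tcp_pos': array([413.09, 246.48, 230.51]), 'contact_force': array([-1.49,  0.08,  1.75]), 'width': np.float64(0.31)} tip [413.16 246.52 222.52] z [ 0.01  0.   -1.  ]
turn [ -0.9  -12.88  -1.5 ] shift [ 1.44 -0.48  2.27] tcp target [377.86 233.74 173.38]
```

View pics/p2.png

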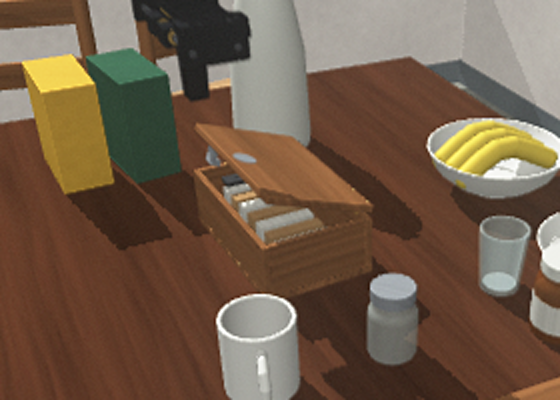

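The picture shows the lid ajar with its striker at the left end, about (212, 155), and nothing disturbed. Now I'll tilt the tool forward, in front of the lid.

>>> {"fn": "play_rows", "kwargs": {
  "plan": [-0.1,-1.4,-0.2,0.3,0,0,0,-0.2,-2.8,-0.3,0.7,0,0,0,-0.3,-4.2,-0.5,1,-0.2,0,0,-0.4,-5.6,-0.7,1.4,-0.4,0,0,-0.5,-7,-0.8,1.6,-0.5,0,0]
}}

```text
clock: 4.88
tcp_pos: [372.4, 231.5, 224.1]
orientation: [-0.129, 2.52, 0.074]
contact_force: [0.7, 0.0, 0.0]
width: 0.1
```

```bash
python3 -c "
from h import *
st();go((385,235,190),65,10)"
```

```text
{'clock': np.float64(4.883), 'joints': array([ 0.75, -0.53,  2.46, -0.51,  0.75, -0.62]), 'tcp_pos': array([372.37, 231.51, 224.14]), 'contact_force': array([0.67, 0.04, 0.02]), 'width': np.float64(0.123)} tip [376.97 232.17 217.63] z [ 0.58  0.08 -0.81]
turn [-0.4  -5.89 -0.69] shift [0.53 0.04 1.13] tcp target [377.86 233.74 193.38]
```

```bash
python3 -c "
from h import *
go((412,240,155),42,8);go((445,240,135),42,8)
for a in(.6,.8,1,1.2,1.4,1.6,1.8):go((565-120*np.cos(a),240,83+120*np.sin(a)),42,8)"
```

```text
turn [-0.   -1.3  -0.44] shift [0.33 0.1  2.87] tcp target [406.7  239.26 160.95]
turn [-0.   -1.3  -0.44] shift [-0.27 -0.07  4.28] tcp target [439.7  239.26 140.95]
turn [-0.   -1.3  -0.44] shift [-1.32 -0.14  4.25] tcp target [460.66 239.26 156.7 ]
turn [-0.   -1.3  -0.44] shift [-2.25 -0.19  4.01] tcp target [476.09 239.26 175.03]
turn [-0.   -1.3  -0.44] shift [-3.2  -0.26  3.96] tcp target [494.86 239.26 189.92]
turn [-0.   -1.3  -0.44] shift [-4.15 -0.34  4.09] tcp target [516.22 239.26 200.79]
turn [-0.   -1.3  -0.44] shift [-5.04 -0.44  4.42] tcp target [539.3  239.26 207.2 ]
turn [-0.   -1.3  -0.44] shift [-5.86 -0.54  4.91] tcp target [563.2  239.26 208.89]
turn [-0.   -1.3  -0.44] shift [-6.56 -0.65  5.56] tcp target [586.96 239.26 205.81]
```

>>> {"fn": "play_rows", "kwargs": {
  "plan": [0,-0.3,-0.1,0.1,0,0.7,0,0,-0.6,-0.2,0.2,0.1,1.4,0,0,-0.9,-0.3,0.3,0.1,2,0,0,-1.2,-0.4,0.3,0.1,2.5,0,0,-1.3,-0.4,0.3,0.1,2.9,0]
}}

```text
clock: 5.3
tcp_pos: [406.5, 239.0, 158.0]
orientation: [-0.167, 2.411, 0.062]
contact_force: [0.2, 0.1, 0.6]
width: 0.7
```

```bash
python3 -c "
from h import *
st();go((445,240,135),42,8)"
```

```text
{'clock': np.float64(5.3), 'joints': array([ 0.75, -0.37,  2.54, -0.89,  0.51, -0.26]), 'tcp_pos': array([406.52, 239.  , 158.01]), 'contact_force': array([0.2 , 0.05, 0.62]), 'width': np.float64(0.681)} tip [411.79 239.73 152.03] z [ 0.66  0.09 -0.75]
turn [-0.02 -0.08 -0.01] shift [-0.53 -0.17  1.38] tcp target [439.7  239.26 140.95]
```

>>> {"fn": "play_rows", "kwargs": {
  "plan": [0,0,0,-0.1,0,0.3,0,0,0,0,-0.2,-0.1,0.6,0,0,0,0,-0.3,-0.1,0.9,0,0,0,0,-0.4,-0.15,1.2,0,0,0,0,-0.5,-0.15,1.35,0]
}}

```text
clock: 5.72
tcp_pos: [440.4, 239.3, 142.6]
orientation: [-0.163, 2.411, 0.06]
contact_force: [-0.5, -0.9, -0.1]
width: 0.3
```

```bash
python3 -c "
from h import *
b=optics.read_camera('side')[60:260,120:400]
cv2.imwrite('pics/p3.png',cv2.resize(b,None,fx=2,fy=2,interpolation=2))
st()
for a in(.6,.8,1,1.2,1.4,1.6,1.8):go((565-120*np.cos(a),240,83+120*np.sin(a)),42,8)"
```

```text
{'clock': np.float64(5.767), 'joints': array([ 0.68, -0.27,  2.52, -0.98,  0.43, -0.21]), 'tcp_pos': array([440.69, 239.41, 142.67]), 'contact_force': array([-0.41,  0.71,  0.18]), 'width': np.float64(0.69)} tip [445.95 240.12 136.69] z [ 0.66  0.09 -0.75]
turn [-0.05 -0.08 -0.03] shift [-0.96 -0.11  0.11] tcp target [460.66 239.26 156.7 ]
turn [-0.05 -0.08 -0.03] shift [-1.91 -0.2  -0.04] tcp target [476.09 239.26 175.03]
turn [-0.05 -0.08 -0.03] shift [-2.86 -0.3   0.01] tcp target [494.86 239.26 189.92]
turn [-0.05 -0.08 -0.03] shift [-3.78 -0.41  0.25] tcp target [516.22 239.26 200.79]
turn [-0.05 -0.08 -0.03] shift [-4.64 -0.54  0.66] tcp target [539.3  239.26 207.2 ]
turn [-0.05 -0.08 -0.03] shift [-5.39 -0.67  1.24] tcp target [563.2  239.26 208.89]
turn [-0.05 -0.08 -0.03] shift [-6.01 -0.79  1.96] tcp target [586.96 239.26 205.81]
```

View pics/p3.png

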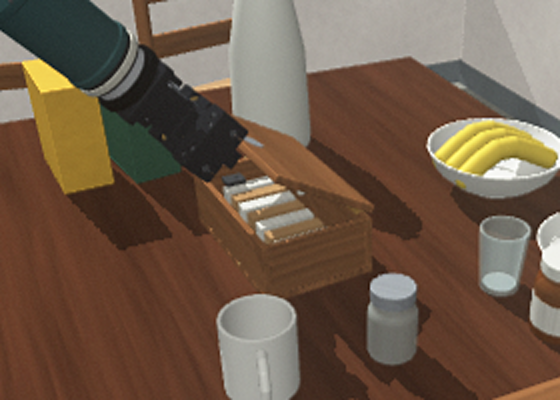

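The fingertips are under the middle of the lid edge, clear of the striker. I'll push along the arc.

>>> {"fn": "play_rows", "kwargs": {
  "plan": [0,0,0,-0.5,-0.05,0.05,0,0,0,0,-0.95,-0.1,0.1,0,0,0,0,-1.4,-0.15,0,0,0,0,0,-1.9,-0.2,0,0,0,0,0,-2.3,-0.25,0,0]
}}

```text
clock: 6.18
tcp_pos: [483.4, 239.1, 181.6]
orientation: [-0.163, 2.411, 0.061]
contact_force: [-0.4, 0.9, -0.0]
width: 0.9
```

```bash
python3 -c "
from h import *
st()
for a in(1,1.2,1.4,1.6,1.8,1.85):go((565-120*np.cos(a),240,83+120*np.sin(a)),42,8)"
```

```text
{'clock': np.float64(6.183), 'joints': array([ 0.6 , -0.26,  2.42, -0.8 ,  0.43, -0.47]), 'tcp_pos': array([483.43, 239.14, 181.58]), 'contact_force': array([-0.37,  0.94, -0.02]), 'width': np.float64(0.909)} tip [488.7  239.86 175.59] z [ 0.66  0.09 -0.75]
turn [-0.04 -0.08 -0.03] shift [-0.56 -0.06  0.05] tcp target [494.86 239.26 189.92]
turn [-0.04 -0.08 -0.03] shift [-1.48 -0.17  0.29] tcp target [516.22 239.26 200.79]
turn [-0.04 -0.08 -0.03] shift [-2.34 -0.3   0.7 ] tcp target [539.3  239.26 207.2 ]
turn [-0.04 -0.08 -0.03] shift [-3.09 -0.43  1.28] tcp target [563.2  239.26 208.89]
turn [-0.04 -0.08 -0.03] shift [-3.71 -0.55  2.  ] tcp target [586.96 239.26 205.81]
turn [-0.04 -0.08 -0.03] shift [-3.84 -0.59  2.2 ] tcp target [592.77 239.26 204.3 ]
```

>>> {"fn": "play_rows", "kwargs": {
  "plan": [0,0,0,-0.5,-0.05,0.05,0,0,0,0,-0.95,-0.1,0.15,0,0,0,0,-1.4,-0.15,0.3,0,0,0,0,-1.8,-0.2,0.45,0,0,0,0,-2.2,-0.25,0.6,0]
}}

```text
clock: 6.6
tcp_pos: [534.8, 239.6, 206.5]
orientation: [-0.164, 2.411, 0.06]
contact_force: [-1.1, 0.1, -0.9]
width: 0.3
```

```bash
python3 -c "
from h import *
b=optics.read_camera('side')[60:260,120:400]
cv2.imwrite('pics/p4.png',cv2.resize(b,None,fx=2,fy=2,interpolation=2))
st()
for a in(1.4,1.6,1.8,1.85):go((565-120*np.cos(a),240,83+120*np.sin(a)),42,8)"
```

```text
{'clock': np.float64(6.65), 'joints': array([ 0.52, -0.2 ,  2.32, -0.67,  0.41, -0.65]), 'tcp_pos': array([536.65, 240.2 , 208.17]), 'contact_force': array([1.08, 0.06, 1.18]), 'width': np.float64(0.329)} tip [541.93 240.91 202.2 ] z [ 0.66  0.09 -0.75]
turn [-0.04 -0.05 -0.03] shift [-0.05 -0.05  0.1 ] tcp target [539.3  239.26 207.2 ]
turn [-0.04 -0.05 -0.03] shift [-0.8  -0.18  0.68] tcp target [563.2  239.26 208.89]
turn [-0.04 -0.05 -0.03] shift [-1.42 -0.31  1.39] tcp target [586.96 239.26 205.81]
turn [-0.04 -0.05 -0.03] shift [-1.55 -0.34  1.59] tcp target [592.77 239.26 204.3 ]
```

View pics/p4.png

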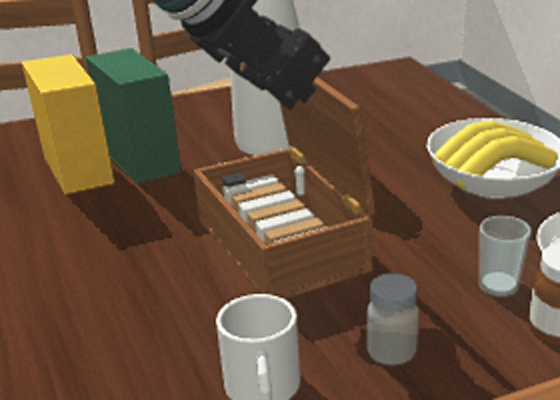

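The lid is nearly upright on the fingertips. I'll continue past vertical.

>>> {"fn": "play_rows", "kwargs": {
  "plan": [0,0,0,-0.4,-0.08,0.3,0,0,0,0,-0.75,-0.15,0.65,0,0,0,0,-1.1,-0.2,1,0,0,0,0,-1.4,-0.3,1.35,0,0,0,0,-1.5,-0.3,1.55,0]
}}

```text
clock: 7.07
tcp_pos: [590.2, 239.4, 201.9]
orientation: [-0.163, 2.411, 0.06]
contact_force: [0.1, 0.5, 0.2]
width: 0.4
```

>>> {"fn": "play_rows", "kwargs": {
  "plan": [0,0,0,0,0,0,0,0,0,0,0,0,0,0,0,0,0,0,0,0,0,0,0,0,0,0,-0.5,0,0,0,0,0,0,-1.2,0]
}}

```text
clock: 7.48
tcp_pos: [567.5, 236.5, 222.5]
orientation: [-0.165, 2.414, 0.059]
contact_force: [-0.6, 0.0, -0.3]
width: 0.8
```

>>> {"fn": "play_rows", "kwargs": {
  "plan": [0,0,0,0,0,-1,0,0,0,0,0,0,-2,0,0,0,0,0,0,-3.2,0,0,0,0,0,0,-4,0,0,0,0,0,0,-4,0]
}}

```text
clock: 7.9
tcp_pos: [502.5, 229.1, 304.2]
orientation: [-0.164, 2.404, 0.065]
contact_force: [1.0, 0.6, -0.1]
width: 0.6
```

```bash
python3 -c "
from h import *
a=optics.read_camera('top')[20:320,80:480];b=optics.read_camera('side')[60:360,120:520]
cv2.imwrite('pics/p5.png',np.vstack([a,b]))
st()
for q,c,z in (('sugar_jar','side',40),('mug','side',40),('jam_jar','side',40),('tumbler','side',40),('spoon','side',40)):
    r=models.recognise(c,q);print(q,[(onz(c,x['uv'],z),x['conf']) for x in r[:1]])"
```

```text
{'clock': np.float64(8.0), 'joints': array([ 0.54, -0.39,  2.27, -0.47,  0.62, -0.87]), 'tcp_pos': array([502.69, 228.51, 300.13]), 'contact_force': array([ 0.55, -0.23,  0.41]), 'width': np.float64(0.242)} tip [507.96 229.23 294.16] z [ 0.66  0.09 -0.75]
sugar_jar [(array([526.01,  10.31,  40.  ]), 0.84)]
mug [(array([383.99,  10.63,  40.  ]), 0.62)]
jam_jar [(array([720.84, -40.78,  40.  ]), 0.59)]
tumbler [(array([701.71,  45.2 ,  40.  ]), 0.65)]
spoon []
```

View pics/p5.png

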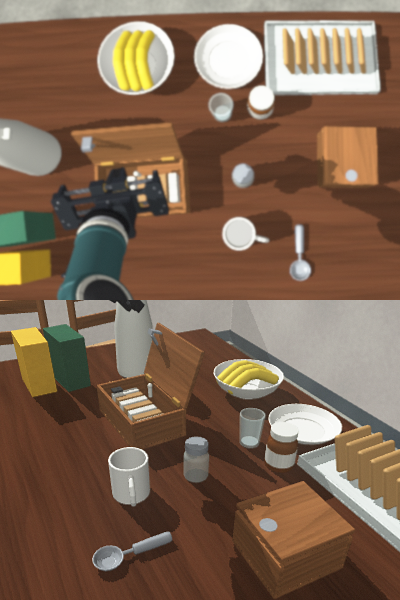

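The lid stands open, leaning back, and everything else looks in place. I'll check the angle numerically before handing in.

```bash
python3 -c "
from h import *
st()
for a in(1.5,1.6,1.7,1.8,1.9):
    def P(r,t,y):
        x=65-r*np.cos(a)-t*np.sin(a)*-1; z=83+r*np.sin(a)+t*np.cos(a)
        c,s=np.cos(.04),np.sin(.04);return [500.2+c*x-s*y,248.75+s*x+c*y,z]
    print(a,[proj(k,P(135,t,y)) for k in('top','side') for y in(110,-110) for t in(0,)])
for k in('top','side'):
    optics.read_camera(k)
    r=models.trace(k,'tea_lid')
    if r:
        m=r[0]['pixels'].astype(np.uint8);cs=max(cv2.findContours(m,0,2)[0],key=cv2.contourArea);print(k,r[0]['conf'],cv2.approxPolyDP(cs,4,True)[:,0].tolist())
"
```

```text
{'clock': np.float64(8.25), 'joints': array([ 0.54, -0.38,  2.27, -0.47,  0.62, -0.88]), 'tcp_pos': array([502.79, 227.69, 297.12]), 'contact_force': array([-0.53,  0.41, -0.36]), 'width': np.float64(0.526)} tip [508.03 228.39 291.12] z [ 0.66  0.09 -0.75]
1.5 [array([150.85, 177.56]), array([253.47, 171.14]), array([257.74,  81.65]), array([299.27, 112.37])]
1.6 [array([150.78, 171.27]), array([253.22, 164.78]), array([262.68,  80.75]), array([304.8 , 111.12])]
1.7 [array([150.99, 165.16]), array([253.09, 158.6 ]), array([267.57,  80.39]), array([310.24, 110.48])]
1.8 [array([151.45, 159.29]), array([253.07, 152.68]), array([272.36,  80.56]), array([315.52, 110.45])]
1.9 [array([152.17, 153.76]), array([253.17, 147.11]), array([277.  ,  81.25]), array([320.58, 111.  ])]
top 0.58 [[262, 175], [249, 143], [152, 152], [174, 183]]
```

```bash
python3 -c "
from h import *
print(workorder.close_job())"
```

```text
the job is handed in; nothing more can be done
None
```

The tea chest is open, and I handed the job in at about 8.3 s of the 48 s allowed.

- **What I did:** I pressed the disc with closed fingertips to the hard stop (about 11 N) and backed off, and the lid sprang ajar. I then pushed it up and back under its front edge, clear of the striker, until it passed upright, and withdrew the arm.
- **Lid angle:** In the top picture, the lid's corners match the positions predicted for 1.9 rad (fully open) to within about 4 pixels.
- **Robot clear:** The gripper was well clear of the chest, with contact force at noise level (under 1 N).
- **Everything else:** The biscuit box is still shut, and the pictures show the mug, jars, tumbler and spoon standing where they were.
- **Checks that failed or disagreed:**
  - The networks missed the spoon in the last side picture. It is plain in both views, though I did not measure its position.
  - They also gave no lid outline in that side view.
  - The sugar jar and jam jar were reported 5–10 mm from where they were first found. I took that as detection error, since the arm never went near them.

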